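Clear the shoe shelf and offer the shoehorn

ROBOT

A 6-joint arm with a two-finger parallel gripper is mounted at the origin on the work surface. World frame = base frame: x ahead of the robot, y to its left, z up, the work surface at z = 0. Lengths are in m, angles in rad, forces in N, time in s.
With the tool pointing down it reaches from about 0.375 to 0.9 m from the base axis. Payload 3.1 kg.
Tool frame: the origin (TCP) lies at the very end of the fingers, on their centre line; the grasp point (between the pads) lies 19 mm behind it; y points along the fingers, x is the direction in which the jaws open and shut, and the axes are right-handed (so a half turn about y gives the same grasp; the last joint's range is limited). The gripper opens to 87 mm and grips with 3 to 60 N. Pads are 19 mm wide; open, the fingers measure 117 mm over their backs; the gripper's body (75 mm by 190 mm) begins 51 mm behind the grasp point.
Start: joints at [-1.393, 0.527, 1.433, -0, 1.181, -0.178], TCP at [0.218, -0.586, 0.199] pointing down, gripper open.
Joint ranges: [-3.08, 3.08], [-0.75, 2.2], [0.22, 2.44], [-1.43, 4.57], [0, 2.65], [-2.85, 2.85]. Speed limits (rad/s): [2.79, 2.79, 3.14, 3.14, 3.14, 3.14].

INTERFACE

Orientations are given as a unit quaternion [x, y, z, w].
In Python, from rig import robot gives the robot as it stands.
- The arm moves only by the shell command python3 -m creep 'ROWS' [FORCE]. ROWS is JSON, a list of rows, each a list of 3 entries, a list of its own where there are three numbers: the shift along the tool's x, y, z in mm, then the turn about the tool's y in rad, then the opening, from 0 (shut) to 1 (fully open). A call has 1 to 8 rows; each row shifts and turns the commanded pose from where the row before left it, along the tool's axes as they then stand; what a row does not reach is not made up. A row lasts 1/10 s, in which the tool goes at most 50 mm and 8.59 degrees, less where a joint would pass 70% of its speed; a pose out of reach is approached as far as the arm can. A call with a gripper value outside its range is refused whole. The fingers move at their own pace and stop on an object; FORCE is the grip in N (left out, the last holds). Time passes only in rows, so rows that do not move let the fingers close. It gives the time, the measured TCP pose, the force and the opening at its end, in the units of the state.
- robot.get_obs(): the state, without advancing time (a new reading comes with each control period).
- robot.camera(name): name is "scene" or "top" or "wrist"; returns a dict with "pixels" (480x640x3 uint8, red, green, blue), "fx", "fy", "cx", "cy" (pixels), "position" and "rotation" of the camera in the world. Camera axes: x right, y up, looking along -z (the intrinsics and any distortion apply to the point x, -y, -z); pixel columns grow to the right and rows downward; lengths in m; the calibration is good to about 2 mm. A picture is of the moment at which its call begins. There is no depth.
- robot.hand_in(): hands the job in, once; it reports no verdict.
The state is a dict: "time": time; "q": joint angles; "joint_velocities": joint speeds; "joint_torque": joint torques, N m; "position": TCP position; "tool_rot": TCP orientation; "ft_force": force on the tool from outside, world axes, zero at the start; "moment": the same for the moment, N m; "grip_width": finger opening in m.
Only numpy, scipy, OpenCV 4.12 (cv2) and the standard library are available. Lean on these libraries where they do the work, as an engineer would, in place of code of your own. Each camera call takes 0.05 s, during which the arm holds its last target.

TASK

Make the passage shelf ready for the next person: first clear the two crumpled brown paper wads (old shoe stuffing) off the glass shelf into the open waste bin, then draw the shoehorn out of its slanted holder, turn it level with its hollow side facing up, and hold it raised, all of it at least 20 cm above the bench top, as if offering it to someone. Finish while still gripping it and holding it still in the air: do not put it down. Leave the brush, saucer, tins and jar where they are.

Things in the scene. Friction and masses are not known exactly. Their poses are not given: they have to be found in the camera images.
- shoehorn: Shoehorn 199 mm long, 90 g: dark wooden handle 18 mm wide (y), 14 thick (z), from x = -54 to +35 mm; steel blade 39 mm wide, 4 thick, long edges upturned, to x = +145. Origin: mid handle. x runs to the blade tip, z out of the hollow side. At the start x points 45 degrees down and away from the robot, handle up and bare, origin 135 mm above the bench; beyond x = 60 mm it is in the sleeve.
- horn_tip (a point): Tip of the shoehorn's blade. The horn's balance point lies about 50 mm from its origin towards this tip. Gripped straight from above across its y and then tipped 45 degrees, tip upward, the horn comes level.
- holder: Fixed holder on the bench beside the glass shelf, left or right: black foot 120 x 70 mm and a steel sleeve 58 mm wide, 85 long, sloping at 45 degrees, open at its upper end, 105 mm high at most. Origin on the bench under the foot, x away from the robot (within 0.3 rad), z up. The shoehorn's origin rests at (-30, 0, 135) mm in this frame.
- holder_stop (a point): Closed bottom end of the sleeve, where the blade tip rests at the start. The horn sits loosely (about 3 mm play) and is free once pulled 85 mm along the slope, up and towards the robot.
- bin: Fixed open waste bin of dark steel on the bench, on the other side of the glass shelf from the holder: 130 x 130 mm outside, 100 mm high, walls 3 mm, open on top. Origin: centre of its underside.
- shelf: Fixed low glass shelf on chrome brackets, 320 mm (x) by 560 mm (y), its top 60 mm above the bench. Origin: under its centre, at bench height. It does not vary.
- wad1_mid (a point): Middle of a stiff crumpled brown paper wad, about 50 (x) by 42 (y) by 46 mm, 14 g, on the front half of the glass shelf; this point is 20 mm above the wad's underside. It does not deform.
- wad2_mid (a point): Middle of the other paper wad, of the same size and kind.
- brush: Bystander: suede brush, 110 x 34 mm, 32 mm high, wooden back and rubber nubs below, lying along x in the same row as the wads (left of, between or right of them). Origin: centre of its underside. Leave in place.
- saucer: Bystander: white saucer 100 mm across, 18 mm high, at the back of the shelf. Origin: centre of its underside. Leave in place.
- tin1: Bystander: flat steel tin 70 mm across, 25 mm high, at the back of the shelf. Origin: centre of its underside. Leave in place.
- tin2: Bystander: second tin, same size, nearer the shelf's right end. Leave in place.
- jar: Bystander: small jar 40 mm across, 50 mm high, at the back left corner of the shelf. Leave in place.
- carebox: Bystander: heavy fixed clear plastic shoe-care box, 89 mm (x) by 154 mm (y), 54 mm high, in the middle of the shelf's back half. Origin: centre of its underside.

How it is judged:
By the outcome, as a careful person would: the job done as asked, in the order asked, and still so for the second after the job is handed in, while the arm keeps its last pose, push and grip.
It also fails if it takes over 69 s, if anything falls off the work surface, if the arm or the gripper's body presses on something with over 40 N, if the wrist force passes 120 N, or if a joint passes its speed limit or range.

## Working session

There is one attempt and no reset: what is moved stays moved. The work goes in short steps, Python scripts to look and compute and a shell command to move; the robot and the scene stay as the last step left them, time stands still between calls to the robot, and variables do not carry over. Pictures are saved under pics/ and viewed, and the job is handed in when it is done.

```bash
ls; mkdir -p pics; python3 - <<'E'
from rig import robot
import cv2,json
print(robot.get_obs())
for n in ["scene","top","wrist"]:
    c=robot.camera(n); cv2.imwrite(f"pics/{n}0.png",c["pixels"][:,:,::-1])
    print(n,{k:v for k,v in c.items() if k!="pixels"})
E
```

```text
pics
{'time': 0.0, 'q': array([-1.39248787e+00,  5.28447204e-01,  1.43387939e+00, -1.22113105e-05,
        1.18135651e+00, -1.78472252e-01]), 'joint_velocities': array([ 0.00033645,  0.00106067, -0.00011842,  0.0008319 ,  0.00078629,
       -0.00037122]), 'joint_torque': array([-1.56254064e-03, -4.40045893e+01, -1.76594263e+01,  6.32328959e-02,
        5.84462739e-02, -1.64311864e-04]), 'position': array([ 0.2181911 , -0.58486938,  0.1982906 ]), 'tool_rot': array([-0.58026893,  0.40386627, -0.40281548,  0.5813086 ]), 'ft_force': array([ 0.12037496,  1.17944578, -1.27881107]), 'moment': array([ 0.01157651, -0.01730156,  0.03396916]), 'grip_width': 0.08723743780871483}
scene {'fx': 480.06846025027363, 'fy': 480.06846025027363, 'cx': 319.22122141914247, 'cy': 244.10023285216434, 'position': array([ 1.18322514, -0.05409663,  0.86697662]), 'rotation': array([0.24128847, 0.22492985, 0.63847616, 0.69536654])}
top {'fx': 548.5940270011848, 'fy': 548.5940270011848, 'cx': 318.08379169486443, 'cy': 242.0823508246392, 'position': array([ 0.4114682 , -0.01790048,  1.33312134]), 'rotation': array([-0.05959987,  0.04523535,  0.70788995, -0.70234852])}
wrist {'fx': 369.97139135063065, 'fy': 369.97139135063065, 'cx': 315.963997140418, 'cy': 243.811318232966, 'position': array([ 0.29580648, -0.55704024,  0.38434926]), 'rotation': array([-0.1230477 ,  0.08574498, -0.56394984,  0.81207613])}
```

View pics/scene0.png

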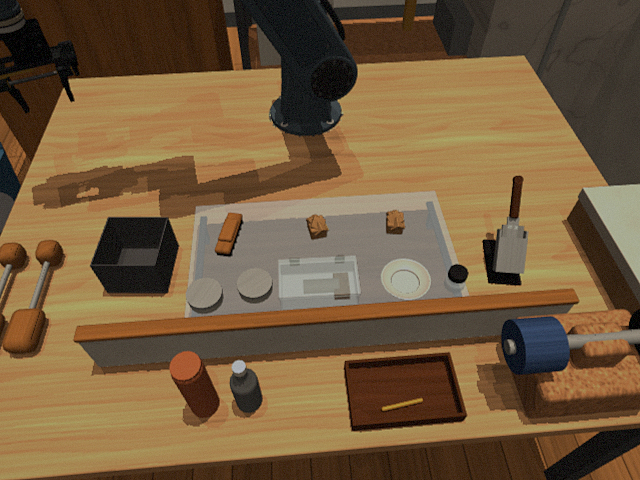

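View pics/top0.png

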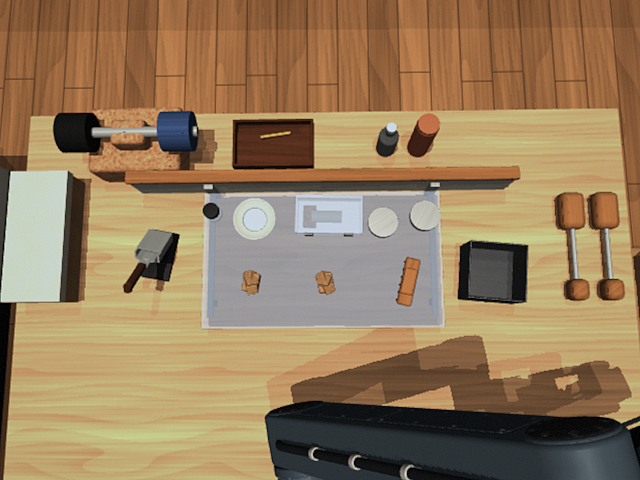

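View pics/wrist0.png

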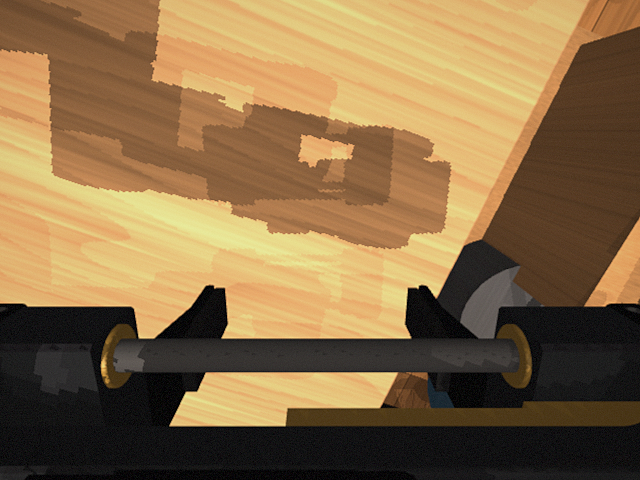

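The top view shows the wads at about (251,282) and (326,283), the brush at (408,282), the bin at (493,272), and the holder at (160,255) with the handle end at (127,290). A wall stands behind the shelf. In the scene view the wads are at (317,226) and (395,221), and the handle runs from (517,180) to (514,217).

```bash
cat > h.py <<'E'
import numpy as np,cv2
from scipy.spatial.transform import Rotation as R
from rig import robot
def ray(c,u,v):
    d=np.array([(u-c["cx"])/c["fx"],-(v-c["cy"])/c["fy"],-1.])
    return np.array(c["position"]),R.from_quat(c["rotation"]).apply(d)
def plane(c,u,v,z):
    p,d=ray(c,u,v); return p+d*(z-p[2])/d[2]
def tri(c1,a,c2,b):
    p,d=ray(c1,*a);q,e=ray(c2,*b);d=d/np.linalg.norm(d);e=e/np.linalg.norm(e)
    s=np.linalg.lstsq(np.c_[d,-e],q-p,rcond=None)[0]
    x,y=p+s[0]*d,q+s[1]*e; return (x+y)/2,np.linalg.norm(x-y)
def proj(c,P):
    x=R.from_quat(c["rotation"]).inv().apply(np.array(P)-c["position"])
    return c["cx"]+c["fx"]*x[0]/-x[2], c["cy"]-c["fy"]*x[1]/-x[2]
E
python3 - <<'E'
from h import *
T=robot.camera("top");S=robot.camera("scene")
def blobs(c,lo,hi,box,amin=60):
    hsv=cv2.cvtColor(c["pixels"],cv2.COLOR_RGB2HSV)
    m=cv2.inRange(hsv,lo,hi); k=np.zeros_like(m);x0,y0,x1,y1=box;k[y0:y1,x0:x1]=m[y0:y1,x0:x1]
    k=cv2.morphologyEx(k,cv2.MORPH_CLOSE,np.ones((5,5)))
    cs=cv2.findContours(k,cv2.RETR_EXTERNAL,cv2.CHAIN_APPROX_NONE)[0]
    return [(cv2.minAreaRect(q),cv2.boundingRect(q),cv2.contourArea(q)) for q in cs if cv2.contourArea(q)>amin]
for n,c,b in(("top",T,(210,250,440,320)),("scene",S,(200,200,430,260))):
    print(n)
    for r in blobs(c,(3,90,40),(22,255,255),b): print(r)
# shelf corners
for n,uv in dict(fl=(203,327),fr=(442,326)).items(): print(n,plane(T,*uv,.06))
for n,uv in dict(w1=(326,283),w2=(251,282)).items(): print(n,plane(T,*uv,.085))
print('w1',tri(T,(326,283),S,(317,226))); print('w2',tri(T,(251,282),S,(395,221)))
print('bin',[plane(T,*uv,.1).round(3) for uv in((461,240),(527,243),(526,303),(459,299))])
print('hend',tri(T,(127,290),S,(517,180)))
for n,c,b in(("top",T,(95,210,200,310)),("scene",S,(450,160,560,300))):
    x0,y0,x1,y1=b; cv2.imwrite(f"pics/crop_{n}.png",cv2.resize(c["pixels"][y0:y1,x0:x1,::-1],None,fx=5,fy=5,interpolation=cv2.INTER_NEAREST))
E
```

```text
top
(((324.4999694824219, 282.5), (23.926164627075195, 16.473752975463867), 78.69007110595703), (315, 271, 20, 24), 301.5)
(((250.53280639648438, 282.13934326171875), (16.477502822875977, 24.082508087158203), 5.194429397583008), (242, 270, 18, 25), 308.0)
(((407.7909851074219, 281.2791442871094), (15.031046867370605, 47.54988479614258), 12.200469017028809), (397, 257, 23, 49), 631.5)
scene
(((317.441162109375, 225.76470947265625), (23.525955200195312, 19.402849197387695), 75.96376037597656), (306, 214, 23, 25), 372.5)
(((227.8999786376953, 232.8000030517578), (16.12761688232422, 43.955657958984375), 18.43494987487793), (215, 212, 27, 42), 612.0)
(((395.0, 221.5), (23.0, 18.0), 90.0), (386, 210, 19, 24), 360.0)
(((243.5, 202.5), (5.0, 87.0), 90.0), (200, 200, 88, 6), 188.5)
fl [0.40661521 0.27386719 0.06      ]
fr [ 0.40547232 -0.27440562  0.06      ]
w1 [ 0.50390106 -0.01048121  0.085     ]
w2 [0.5075267  0.16062698 0.085     ]
w1 (array([ 0.50471894, -0.00812416,  0.075818  ]), np.float64(0.00461294129868256))
w2 (array([0.50820589, 0.16295006, 0.07910588]), np.float64(0.002959845435337128))
bin [array([ 0.598, -0.317,  0.1  ]), array([ 0.589, -0.464,  0.1  ]), array([ 0.455, -0.454,  0.1  ]), array([ 0.465, -0.306,  0.1  ])]
hend (array([0.4867637 , 0.41749434, 0.1598352 ]), np.float64(0.0007037791300314998))
```

```bash
python3 - <<'E'
import cv2
a=cv2.imread('pics/crop_top.png');print(a.shape,cv2.imread('pics/crop_scene.png').shape)
E
```

```text
(500, 525, 3) (700, 550, 3)
```

View pics/crop_top.png

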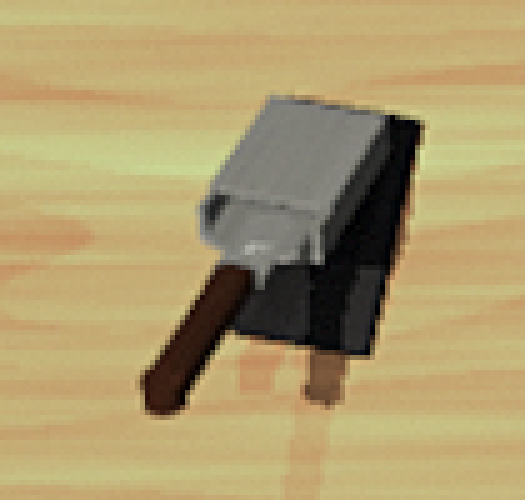

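View pics/crop_scene.png

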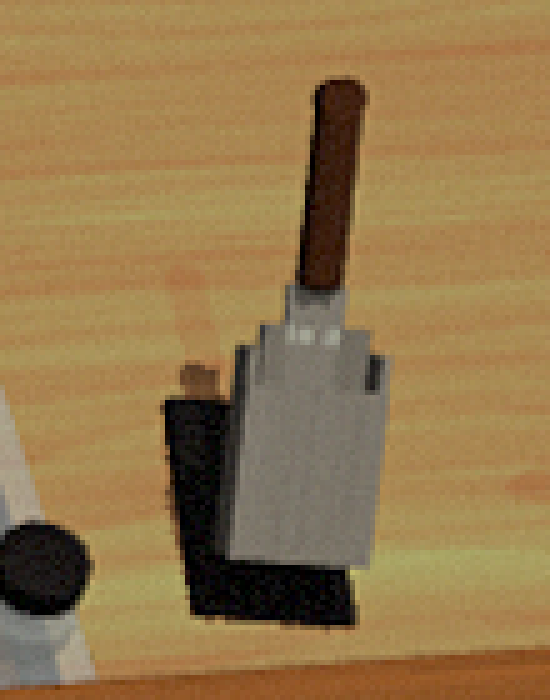

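```bash
python3 - <<'E'
from h import *
T=robot.camera("top");S=robot.camera("scene")
e,_=tri(T,(128,288.5),S,(518.4,178.6));j,_2=tri(T,(142,263.8),S,(514,217.6))
print(e,_,j,_2,np.linalg.norm(j-e))
e2=plane(T,128,288.5,.173);j2=plane(T,142,263.8,.110);print(e2,j2,np.linalg.norm(j2-e2))
e3=plane(S,518.4,178.6,.173);j3=plane(S,514,217.6,.110);print(e3,j3,np.linalg.norm(j3-e3))
for a,b in((e,j),(e2,j2),(e3,j3)): print('yaw',np.arctan2(*(b-a)[[1,0]]),'origin',a+(b-a)*54/89)
f=lambda u,v:(95+u/5,210+v/5)
c=[plane(T,*f(*p),.006) for p in((424,120),(370,357),(228,335))]
print('foot',c,np.arctan2(*(c[0]-c[1])[[1,0]]),[np.linalg.norm(c[0]-c[1]),np.linalg.norm(c[1]-c[2])])
g=lambda u,v:(450+u/5,160+v/5)
c=[plane(S,*g(*p),.006) for p in((355,626),(193,613),(165,402))]
print('footS',c,np.arctan2(*(c[2]-c[1])[[1,0]]),[np.linalg.norm(c[0]-c[1]),np.linalg.norm(c[1]-c[2])])
b=[plane(T,*uv,.1) for uv in((461,240),(527,243),(526,303),(459,299))];print('bin',np.mean(b,0))
o=robot.get_obs();r=R.from_quat(o['tool_rot']).as_matrix();print(o['position'],r)
E
```

```text
[0.49005403 0.41488907 0.16687167] 0.004615286176713179 [0.54870727 0.4045381  0.11174431] 0.0018494553264402182 0.0811564568802734
[0.48899209 0.41025208 0.173     ] [0.54863567 0.40419342 0.11      ] 0.0869658789923033
[0.49592296 0.41338186 0.173     ] [0.54720876 0.40662945 0.11      ] 0.08151581927230846
yaw -0.17467876163580226 origin [0.52564139 0.4086087  0.13342361]
yaw -0.10123387791942678 origin [0.52518033 0.40657604 0.13477528]
yaw -0.13090945232954732 origin [0.52704019 0.40928489 0.13477528]
foot [array([0.63335928, 0.34931775, 0.006     ]), array([0.5166474 , 0.37211219, 0.006     ]), array([0.52794221, 0.44218092, 0.006     ])] -0.19287728211248428 [np.float64(0.11891698707271732), np.float64(0.07097323390000615)]
footS [array([0.64967649, 0.42007939, 0.006     ]), array([0.63713913, 0.3531282 , 0.006     ]), array([0.52195011, 0.37555447, 0.006     ])] 2.9493069888548735 [np.float64(0.06811496451457343), np.float64(0.1173518145634093)]
bin [ 0.52670988 -0.38536482  0.1       ]
[ 0.21828405 -0.58545794  0.19904059] [[ 3.49280487e-01 -9.38862177e-05  9.37018214e-01]
 [-9.37018110e-01  4.46392590e-04  3.49280493e-01]
 [-4.51070611e-04 -9.99999896e-01  6.79431349e-05]]
```

The handle triangulates to an origin of about (0.526, 0.408, 0.134) with yaw about -0.19, which matches the stated 135 mm height. The wads are at x≈0.505, y≈-0.009 and 0.162, and the bin centre is at (0.527, -0.385). I'll align the tool first.

```bash
python3 -m creep '[[[0,0,0],0.1,1],[[0,0,0],0.13,1],[[0,0,0],0.126,1],[[-15,0,8],0,1],[[-30,0,16],0,1],[[-40,0,20],0,1],[[-40,0,20],0,1],[[-40,0,20],0,1]]' 20
python3 -m creep '[[[-40,0,20],0,1],[[-40,0,20],0,1],[[-40,0,20],0,1],[[-40,0,20],0,1],[[-40,0,20],0,1],[[-40,0,20],0,1],[[-40,0,20],0,1],[[-30,0,15],0,1]]'
```

```text
time: 1.15
position: [0.3028, -0.4176, 0.1992]
tool_rot: [-0.501, 0.499, -0.499, 0.501]
ft_force: [0.6, -1.1, 0.3]
grip_width: 0.0872
time: 1.95
position: [0.4568, -0.1068, 0.1994]
tool_rot: [-0.501, 0.499, -0.498, 0.502]
ft_force: [-0.3, 0.3, 0.1]
grip_width: 0.0874
```

```bash
python3 -m creep '[[[-35,0,17],0,1],[[-35,0,17],0,1],[[-20,0,10],0,1],[[-7,0,4],0,1],[[0,15,0],0,1],[[0,25,0],0,1],[[0,15,0],0,1],[[0,0,0],0,1]]'
python3 - <<'E'
from h import *
c=robot.camera("wrist");cv2.imwrite("pics/w1.png",c["pixels"][:,:,::-1])
c=robot.camera("top");cv2.imwrite("pics/t1.png",c["pixels"][:,:,::-1])
E
```

```text
time: 2.75
position: [0.5022, -0.0132, 0.1425]
tool_rot: [0.502, -0.501, 0.498, -0.499]
ft_force: [0.5, -1.2, 0.4]
grip_width: 0.087
```

View pics/w1.png

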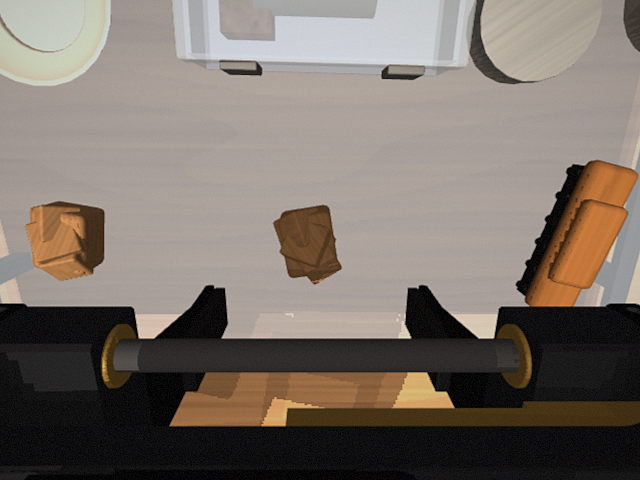

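Wrist view: wad 1 at about (307,243), wad 2 at (65,240), brush upper right at (580,230), with clear room for the fingers.

```bash
python3 - <<'E'
from h import *
c=robot.camera("wrist");o=robot.get_obs();print(o['position'],proj(c,o['position']))
print(plane(c,307,243,.085),plane(c,65,240,.085)); print(plane(c,307,243,.08),c['position'])
E
```

```text
[ 0.5051037  -0.01378609  0.14492915] (np.float64(315.05467959462317), np.float64(286.76510637224277))
[ 0.51154457 -0.0081363   0.085     ] [0.51360033 0.15919837 0.085     ]
[ 0.51000167 -0.00801815  0.08      ] [ 0.58724987 -0.01393336  0.33033352]
```

```bash
python3 -m creep '[[[-5,10,3],0,1],[[0,20,0],0,1],[[0,25,0],0,1],[[0,16,0],0,1],[[0,7,0],0,1],[[0,0,0],0,0.3],[[0,0,0],0,0.3],[[0,0,0],0,0.3]]' 12
python3 -m creep '[[[0,0,0],0,0.3],[[0,0,0],0,0.3],[[0,0,0],0,0.3]]'
```

```text
time: 3.7
position: [0.5087, -0.0085, 0.0672]
tool_rot: [-0.5, 0.499, -0.5, 0.501]
ft_force: [0.6, -0.2, 0.4]
grip_width: 0.0704
time: 4.0
position: [0.5081, -0.0084, 0.0666]
tool_rot: [-0.5, 0.5, -0.5, 0.5]
ft_force: [0.1, 0.6, -0.1]
grip_width: 0.0468
```

```bash
python3 -m creep '[[[0,0,0],0,0.2],[[0,0,0],0,0.2],[[0,0,0],0,0.2],[[0,0,0],0,0.2]]'
python3 -m creep '[[[0,-10,0],0,0.2],[[0,-20,0],0,0.2],[[0,-25,0],0,0.2],[[0,-25,0],0,0.2],[[0,-15,0],0,0.2],[[0,0,0],0,0.2]]'
```

```text
time: 4.4
position: [0.508, -0.0085, 0.0665]
tool_rot: [-0.5, 0.5, -0.5, 0.5]
ft_force: [-0.8, -0.3, 4.1]
grip_width: 0.0371
time: 5.0
position: [0.5096, -0.0086, 0.1637]
tool_rot: [0.499, -0.498, 0.501, -0.501]
ft_force: [0.5, 0.7, -0.5]
grip_width: 0.0373
```

```bash
python3 -m creep '[[[15,0,0],0,0.2],[[30,0,2],0,0.2],[[45,0,3],0,0.2],[[45,0,3],0,0.2],[[45,0,3],0,0.2],[[45,0,3],0,0.2],[[45,0,3],0,0.2],[[45,0,0],0,0.2]]'
python3 -m creep '[[[30,0,0],0,0.2],[[12,10,0],0,0.2],[[0,25,0],0,0.2],[[0,20,0],0,0.2],[[0,5,0],0,0.2],[[0,0,0],0,0.2]]'
python3 - <<'E'
from h import *
c=robot.camera("top");cv2.imwrite("pics/t2.png",c["pixels"][:,:,::-1])
E
```

```text
time: 5.8
position: [0.5238, -0.3258, 0.1594]
tool_rot: [-0.5, 0.501, -0.499, 0.5]
ft_force: [1.4, 0.1, 1.0]
grip_width: 0.0372
time: 6.4
position: [0.5239, -0.3637, 0.0991]
tool_rot: [-0.5, 0.501, -0.498, 0.5]
ft_force: [1.2, -0.5, -0.1]
grip_width: 0.0374
```

View pics/t2.png

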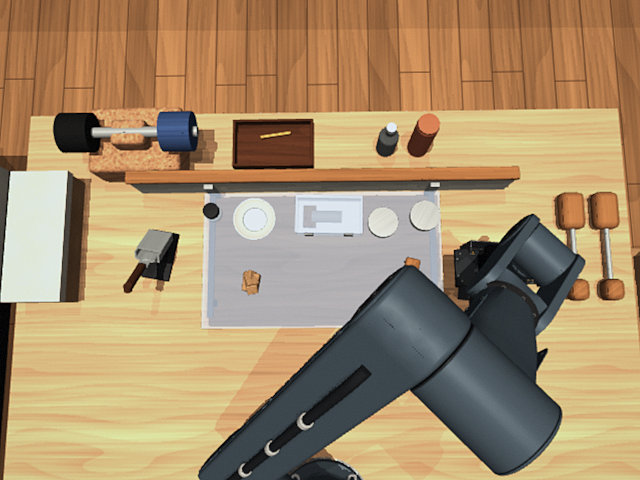

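The top view has the bin hidden under the arm, wad 2 at (251,282), and nothing else moved. I'll shift to the bin centre before opening so the fingers don't push on its wall.

```bash
python3 -m creep '[[[14,0,2],0,0.2],[[7,0,1],0,0.2],[[0,0,0],0,0.2]]'
python3 - <<'E'
from h import *
c=robot.camera("wrist");cv2.imwrite("pics/w3.png",c["pixels"][:,:,::-1])
c=robot.camera("scene");cv2.imwrite("pics/s3.png",c["pixels"][:,:,::-1])
E
```

```text
time: 6.75
position: [0.5291, -0.3889, 0.1025]
tool_rot: [0.5, -0.499, 0.501, -0.5]
ft_force: [0.2, 0.5, 0.1]
grip_width: 0.037
```

View pics/w3.png

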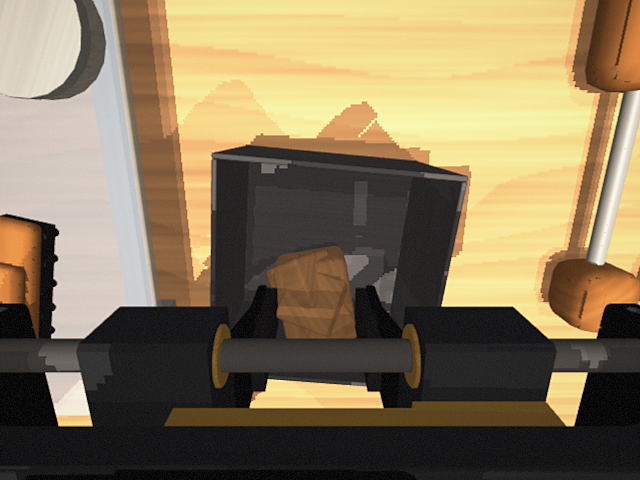

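View pics/s3.png

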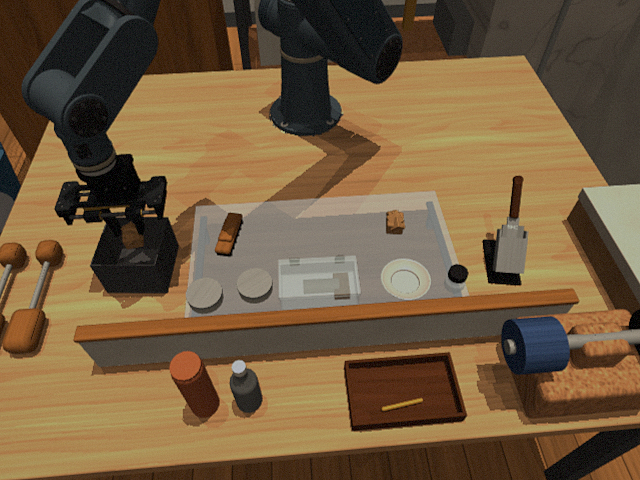

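Wrist view: the wad at (315,290) sits inside the bin rim (rim corners (211,155) and (467,180), front edge at row about 380). The scene view agrees.

```bash
python3 - <<'E'
from h import *
c=robot.camera("wrist")
for p in((211,155),(467,180),(300,382),(443,305)):print(plane(c,*p,.1))
E
python3 -m creep '[[[0,0,0],0,0.6],[[0,0,0],0,0.6],[[0,0,0],0,0.6],[[0,0,0],0,0.6]]'
```

```text
[ 0.59873467 -0.33570145  0.1       ]
[ 0.58643293 -0.46385818  0.1       ]
[ 0.46583393 -0.3780198   0.1       ]
[ 0.51680476 -0.45881376  0.1       ]
time: 7.3
position: [0.5282, -0.3862, 0.1013]
tool_rot: [-0.5, 0.5, -0.5, 0.5]
ft_force: [-0.1, -0.1, 0.2]
grip_width: 0.0514
```

```bash
python3 -m creep '[[[0,-15,0],0,0.6],[[0,-30,0],0,0.6],[[-15,-20,0],0,0.7],[[-35,0,-2],0,1],[[-45,0,-3],0,1],[[-45,0,-3],0,1],[[-45,0,-3],0,1],[[-45,0,-3],0,1]]'
python3 -m creep '[[[-45,0,-2],0,1],[[-45,0,-2],0,1],[[-45,0,0],0,1],[[-45,0,0],0,1],[[-45,0,0],0,1],[[-40,0,0],0,1],[[-25,0,0],0,1],[[-15,0,0],0,1]]'
python3 - <<'E'
from h import *
c=robot.camera("wrist");cv2.imwrite("pics/w4.png",c["pixels"][:,:,::-1])
c=robot.camera("top");cv2.imwrite("pics/t4.png",c["pixels"][:,:,::-1])
E
```

```text
time: 8.1
position: [0.5141, -0.155, 0.1676]
tool_rot: [0.5, -0.499, 0.501, -0.5]
ft_force: [1.1, 0.4, -0.4]
grip_width: 0.0852
time: 8.9
position: [0.5099, 0.1508, 0.1674]
tool_rot: [-0.5, 0.499, -0.5, 0.501]
ft_force: [0.0, -0.3, 0.1]
grip_width: 0.0876
```

View pics/w4.png

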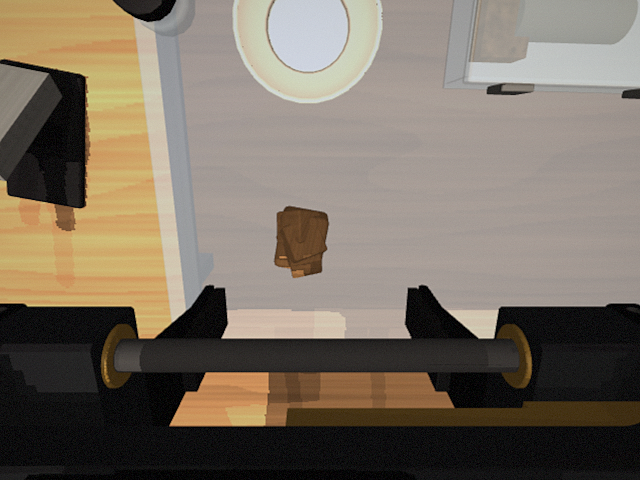

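View pics/t4.png

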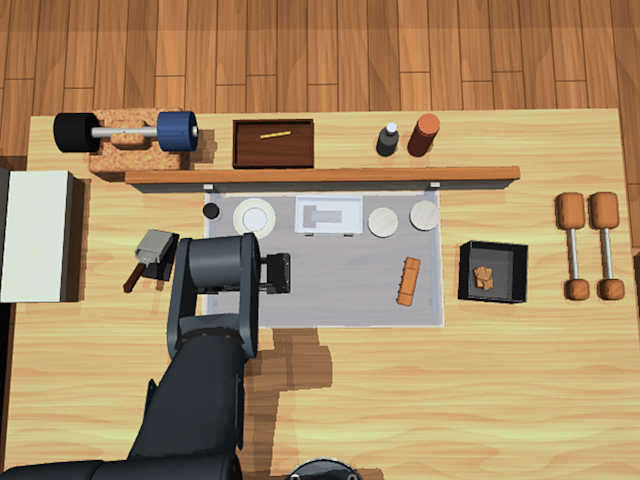

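The top view shows wad 1 in the bin at (484,279). The wrist view shows wad 2 at (302,241).

```bash
python3 - <<'E'
from h import *
c=robot.camera("wrist");print(plane(c,302,241,.085),robot.get_obs()['position'])
E
```

```text
[0.51184636 0.1599006  0.085     ] [0.51001561 0.14875253 0.16683031]
```

```bash
python3 -m creep '[[[-7,10,0],0,1],[[-5,25,0],0,1],[[0,30,0],0,1],[[0,22,0],0,1],[[0,9,0],0,1],[[0,4,0],0,0.5],[[0,0,0],0,0.2],[[0,0,0],0,0.2]]' 12
python3 -m creep '[[[0,0,0],0,0.2],[[0,0,0],0,0.2],[[0,0,0],0,0.2],[[0,0,0],0,0.2],[[0,0,0],0,0.2],[[0,0,0],0,0.2]]'
python3 -m creep '[[[0,-10,0],0,0.2],[[0,-20,0],0,0.2],[[0,-25,0],0,0.2],[[0,-25,0],0,0.2],[[0,-15,0],0,0.2],[[0,0,0],0,0.2]]'
```

```text
time: 9.85
position: [0.5106, 0.1604, 0.0671]
tool_rot: [-0.5, 0.499, -0.5, 0.501]
ft_force: [-0.6, -1.2, -0.3]
grip_width: 0.0708
time: 10.45
position: [0.5103, 0.16, 0.0672]
tool_rot: [-0.5, 0.499, -0.5, 0.501]
ft_force: [-1.2, -2.9, 6.6]
grip_width: 0.0327
time: 11.05
position: [0.5115, 0.161, 0.1638]
tool_rot: [-0.499, 0.499, -0.501, 0.502]
ft_force: [0.2, -0.3, 0.2]
grip_width: 0.0297
```

```bash
python3 - <<'E'
from h import *
c=robot.camera("wrist");cv2.imwrite("pics/w5.png",c["pixels"][:,:,::-1]);print(robot.get_obs()['grip_width'])
E
```

```text
0.029404135628851125
```

View pics/w5.png

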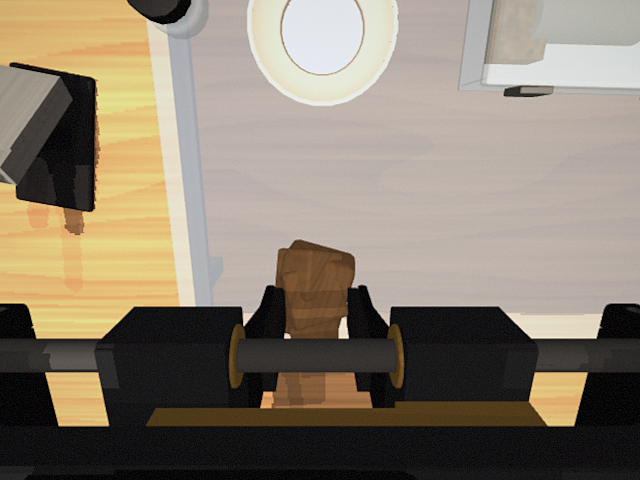

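Wad 2 is held between the fingers at (315,285), a bit forward of centre. I'll carry it gently.

```bash
python3 -m creep '[[[8,0,0],0,0.2],[[18,0,0],0,0.2],[[28,0,1],0,0.2],[[36,0,1],0,0.2],[[36,0,1],0,0.2],[[36,0,1],0,0.2],[[36,0,1],0,0.2],[[36,0,1],0,0.2]]'
python3 -m creep '[[[36,0,1],0,0.2],[[36,0,1],0,0.2],[[36,0,1],0,0.2],[[36,0,1],0,0.2],[[36,0,1],0,0.2],[[36,0,1],0,0.2],[[34,0,0],0,0.2],[[30,0,0],0,0.2]]'
python3 -m creep '[[[22,0,0],0,0.2],[[13,5,0],0,0.2],[[5,15,0],0,0.2],[[0,20,0],0,0.2],[[0,15,0],0,0.2],[[0,5,0],0,0.2],[[0,0,0],0,0.2]]'
python3 - <<'E'
from h import *
c=robot.camera("wrist");cv2.imwrite("pics/w6.png",c["pixels"][:,:,::-1])
E
```

```text
time: 11.9
position: [0.5146, -0.075, 0.1598]
tool_rot: [-0.501, 0.501, -0.499, 0.5]
ft_force: [0.1, -0.1, 0.3]
grip_width: 0.03
time: 12.7
position: [0.5207, -0.3551, 0.1593]
tool_rot: [-0.5, 0.501, -0.499, 0.5]
ft_force: [-0.2, 0.3, 0.2]
grip_width: 0.0296
time: 13.4
position: [0.5215, -0.3918, 0.0996]
tool_rot: [-0.5, 0.501, -0.498, 0.5]
ft_force: [-0.1, 0.3, -0.1]
grip_width: 0.0298
```

View pics/w6.png

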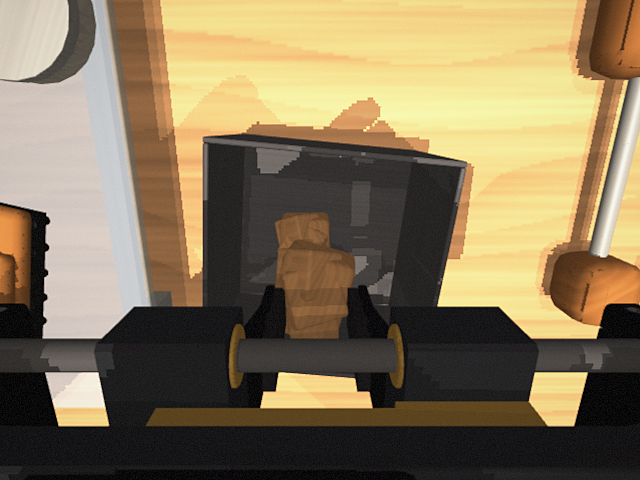

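Wad 2 is over the bin at (315,290), with wad 1 below it at (303,228). Releasing.

```bash
python3 -m creep '[[[0,0,0],0,0.6],[[0,0,0],0,0.6],[[0,0,0],0,0.6],[[0,0,0],0,0.6],[[0,0,0],0,0.6]]'
python3 -m creep '[[[0,-15,0],0,0.6],[[0,-30,0],0,0.6],[[-15,-35,0],0,0.7],[[-35,-35,0],0,0.7],[[-45,-20,0],0,0.7],[[-45,0,0],0,0.7],[[-45,0,0],0,0.7],[[-45,0,0],0,0.7]]'
python3 - <<'E'
from h import *
c=robot.camera("top");cv2.imwrite("pics/t7.png",c["pixels"][:,:,::-1])
c=robot.camera("scene");cv2.imwrite("pics/s7.png",c["pixels"][:,:,::-1])
E
```

```text
time: 13.95
position: [0.5223, -0.3935, 0.1016]
tool_rot: [-0.5, 0.5, -0.5, 0.5]
ft_force: [-0.4, 0.2, -0.2]
grip_width: 0.0515
time: 14.75
position: [0.522, -0.1619, 0.2379]
tool_rot: [0.5, -0.499, 0.501, -0.5]
ft_force: [1.7, 0.5, -0.8]
grip_width: 0.0614
```

View pics/t7.png

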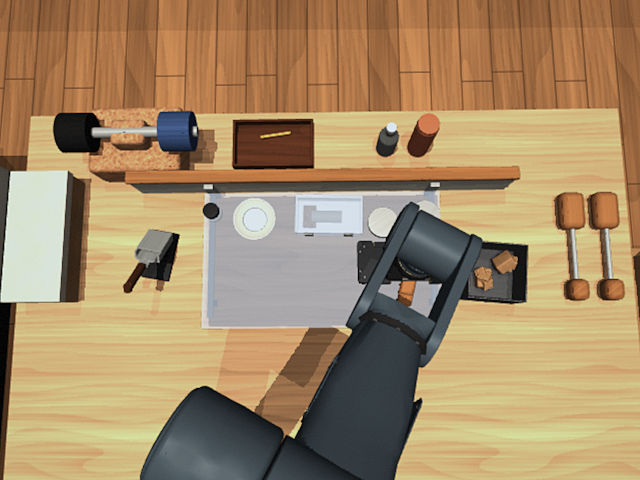

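View pics/s7.png

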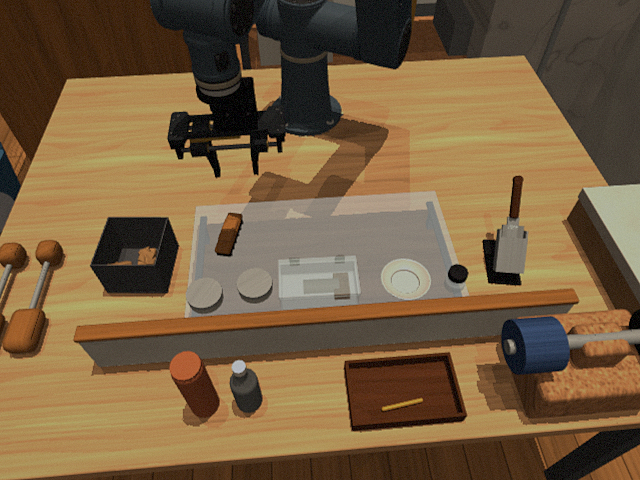

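Both wads are in the bin, at (484,279) and (505,262), and the other items have not moved. Next is the horn.

```bash
python3 -m creep '[[[-45,0,0],0,0.7],[[-45,0,0],0,0.7],[[-45,0,0],0,0.7],[[-45,0,0],0,0.7],[[-45,0,0],0,0.7],[[-45,0,0],0,0.7],[[-45,0,0],0,0.7],[[-45,0,0],0,0.7]]'
python3 -m creep '[[[-45,0,0],0,0.7],[[-45,0,0],0,0.7],[[-40,0,0],0,0.7],[[-30,0,-2],0,0.7],[[-20,0,-2],0,0.7],[[-10,0,-2],0,0.7],[[0,0,0],0.09,0.7],[[0,0,0],0.09,0.7]]'
python3 - <<'E'
from h import *
c=robot.camera("wrist");cv2.imwrite("pics/w8.png",c["pixels"][:,:,::-1])
print({k:c[k] for k in("position","rotation")})
o=robot.get_obs();print(o['position'],proj(c,o['position']))
E
```

```text
time: 15.65
position: [0.5224, 0.1979, 0.2374]
tool_rot: [-0.5, 0.499, -0.5, 0.501]
ft_force: [1.1, -0.0, 0.3]
grip_width: 0.0608
time: 16.45
position: [0.516, 0.3862, 0.2368]
tool_rot: [0.452, -0.543, 0.544, -0.452]
ft_force: [-0.3, 0.2, -0.2]
grip_width: 0.0608
{'position': array([0.59718453, 0.37100139, 0.42277783]), 'rotation': array([ 0.09618315, -0.11435783,  0.76018018, -0.63229518])}
[0.51608161 0.38585196 0.23680267] (np.float64(315.6880852791905), np.float64(287.4201950360334))
```

View pics/w8.png

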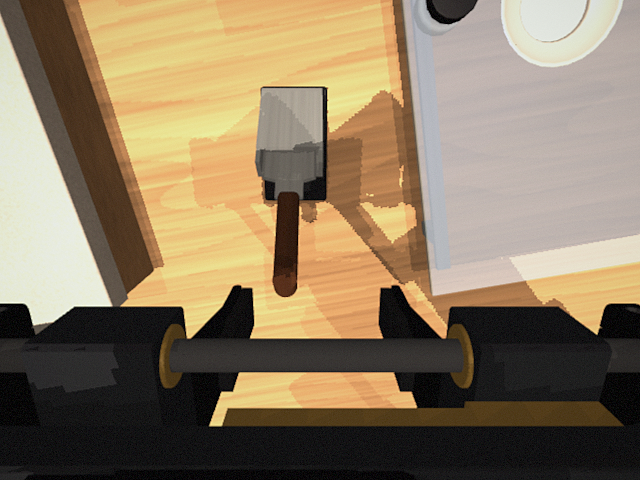

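Wrist view: the handle runs from its end at (285,290) to the neck at (288,194), and the foot edges are parallel to the image columns, so the tool yaw matches the holder.

```bash
python3 - <<'E'
from h import *
c=robot.camera("wrist");o=robot.get_obs()
e=plane(c,285,290,.173);j=plane(c,288,196,.110)
O=e+(j-e)*54/89;print(e,j,np.linalg.norm(j-e),O,np.arctan2(*(j-e)[[1,0]]))
for a in(O,np.array([.526,.408,.134])):
    t=a-[0,0,.019]-o['position'];print((R.from_quat(o['tool_rot']).inv().apply(t)*1000).round(1))
E
```

```text
[0.49051824 0.41328932 0.173     ] [0.54831292 0.40337212 0.11      ] 0.08606727912335232 [0.52558467 0.40727214 0.13477528] -0.1699385656613983
[-22.8 121.    5.4]
[-23.6 121.8   5.7]
```

```bash
python3 -m creep '[[[-15,5,3],0,0.7],[[-8,20,2],0,0.7],[[0,30,0],0,0.6],[[0,30,0],0,0.6],[[0,20,0],0,0.6],[[0,10,0],0,0.6],[[0,4,0],0,0.5],[[0,0,0],0,0.4]]'
python3 - <<'E'
from h import *
c=robot.camera("wrist");cv2.imwrite("pics/w9.png",c["pixels"][:,:,::-1])
c=robot.camera("scene");cv2.imwrite("pics/s9.png",cv2.resize(c["pixels"][100:320,400:640,::-1],None,fx=3,fy=2.7))
E
```

```text
time: 17.35
position: [0.5251, 0.4087, 0.1173]
tool_rot: [0.453, -0.543, 0.543, -0.454]
ft_force: [-0.3, 0.3, 0.8]
grip_width: 0.043
```

View pics/w9.png

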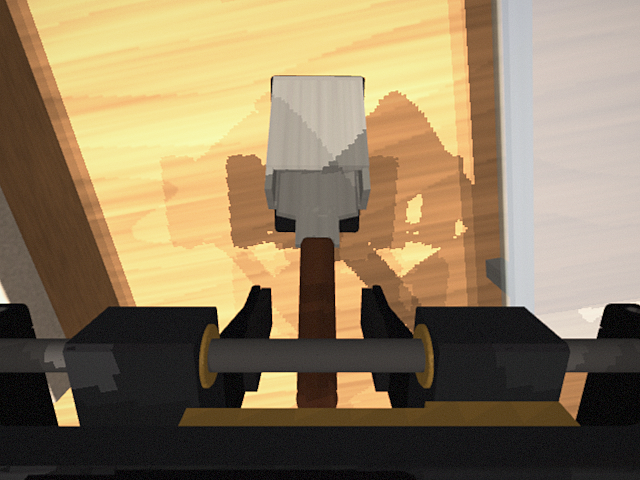

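View pics/s9.png

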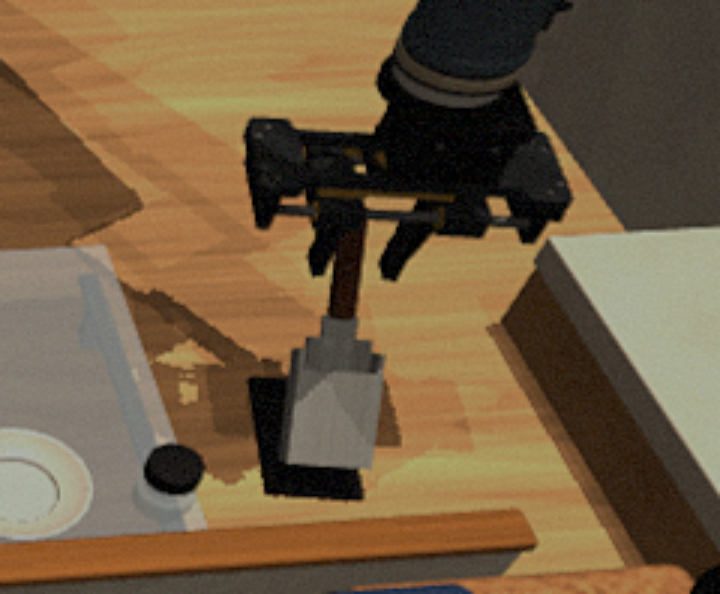

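The handle is centred between the fingers at columns 300-335 and aligned with the tool. Closing.

```bash
python3 -m creep '[[[0,0,0],0,0.1],[[0,0,0],0,0.1],[[0,0,0],0,0.1],[[0,0,0],0,0.1],[[0,0,0],0,0.1],[[0,0,0],0,0.1]]' 40
python3 -m creep '[[[0,-5,-5],0,0.1],[[0,-8,-8],0,0.1],[[0,-8,-8],0,0.1]]'
```

```text
time: 18.05
position: [0.5246, 0.4085, 0.1177]
tool_rot: [-0.453, 0.543, -0.543, 0.453]
ft_force: [-0.3, -0.4, 3.1]
grip_width: 0.0168
time: 18.35
position: [0.5031, 0.4121, 0.1386]
tool_rot: [-0.453, 0.543, -0.543, 0.453]
ft_force: [0.7, 0.1, -0.5]
grip_width: 0.0167
```

```bash
python3 -m creep '[[[0,-10,-10],0,0.1],[[0,-10,-10],0,0.1],[[0,-10,-10],0,0.1],[[0,-10,-10],0,0.1],[[0,-8,-8],0,0.1],[[0,-5,-5],0,0.1],[[0,0,0],0,0.1]]'
python3 - <<'E'
from h import *
for n in("wrist","scene"):
    c=robot.camera(n);cv2.imwrite(f"pics/{n}10.png",c["pixels"][:,:,::-1])
E
```

```text
time: 19.05
position: [0.4512, 0.422, 0.1922]
tool_rot: [-0.453, 0.543, -0.543, 0.454]
ft_force: [0.3, 0.9, -1.3]
grip_width: 0.0167
```

View pics/wrist10.png

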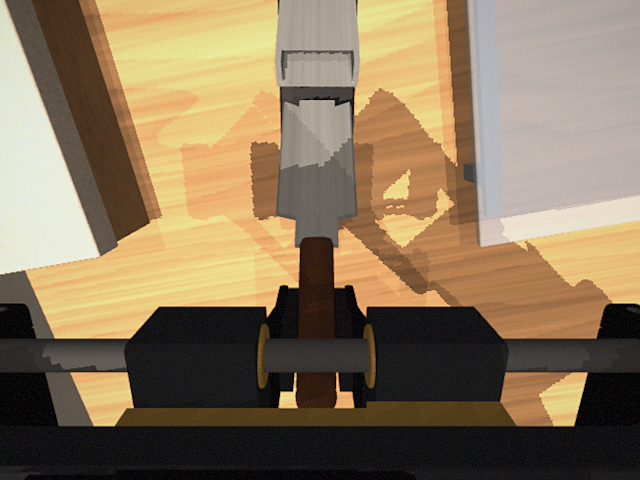

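View pics/scene10.png

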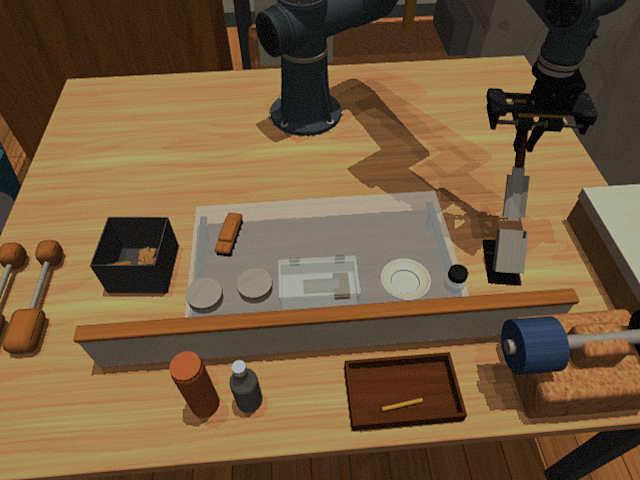

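The horn came out still at 45°, with its tip just beyond the sleeve mouth (wrist view, tip about (318,60), grip centred). The moves can't tilt the tool. So I'll pivot the horn in the pads by resting the blade's underside on the fixed sleeve lip (about x 0.58, z 0.105) and lowering the hand along an arc.

```bash
python3 -m creep '[[[0,-15,0],0,0.1],[[0,-5,10],0,0.1],[[0,0,20],0,0.1],[[0,0,13],0,0.1],[[0,0,3],0,0.1],[[0,0,0],0,0.1]]' 25
python3 - <<'E'
from h import *
for n in("wrist","scene"):
    c=robot.camera(n);cv2.imwrite(f"pics/{n}11.png",c["pixels"][:,:,::-1])
E
```

```text
time: 19.75
position: [0.4975, 0.4128, 0.2105]
tool_rot: [-0.453, 0.543, -0.543, 0.452]
ft_force: [-0.2, 0.2, -1.1]
grip_width: 0.0175
```

View pics/wrist11.png

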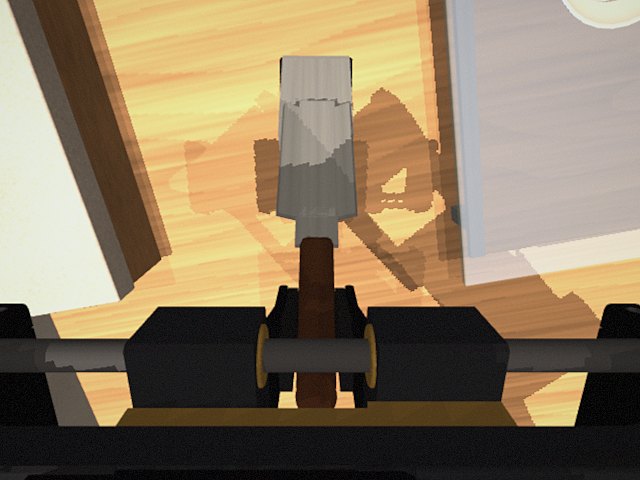

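View pics/scene11.png

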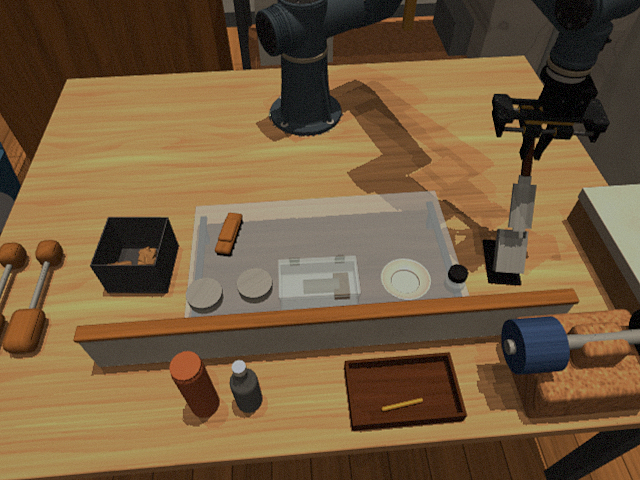

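```bash
python3 -m creep '[[[0,10,0],0,0.1],[[0,10,0],0,0.1],[[0,8,0],0,0.1]]'
python3 -m creep '[[[0,5,0],0,0.1],[[0,5,0],0,0.1]]'
```

```text
time: 20.15
position: [0.4959, 0.4132, 0.1818]
tool_rot: [-0.454, 0.543, -0.542, 0.453]
ft_force: [-0.5, -0.6, -0.9]
grip_width: 0.0177
time: 20.35
position: [0.4967, 0.4133, 0.1724]
tool_rot: [-0.454, 0.543, -0.543, 0.453]
ft_force: [0.0, 0.3, -0.8]
grip_width: 0.0174
```

```bash
python3 -m creep '[[[0,5,0],0,0.1],[[0,5,0],0,0.1]]'
python3 -m creep '[[[0,5,-3],0,0.1],[[0,5,-3],0,0.1]]'
python3 - <<'E'
from h import *
for n in("wrist","scene"):
    c=robot.camera(n);cv2.imwrite(f"pics/{n}12.png",c["pixels"][:,:,::-1])
E
```

```text
time: 20.55
position: [0.4975, 0.4136, 0.1633]
tool_rot: [0.453, -0.543, 0.543, -0.454]
ft_force: [0.7, 0.2, -0.3]
grip_width: 0.0173
time: 20.75
position: [0.4914, 0.4146, 0.1533]
tool_rot: [0.453, -0.543, 0.543, -0.454]
ft_force: [0.5, 0.1, 0.7]
grip_width: 0.017
```

View pics/wrist12.png

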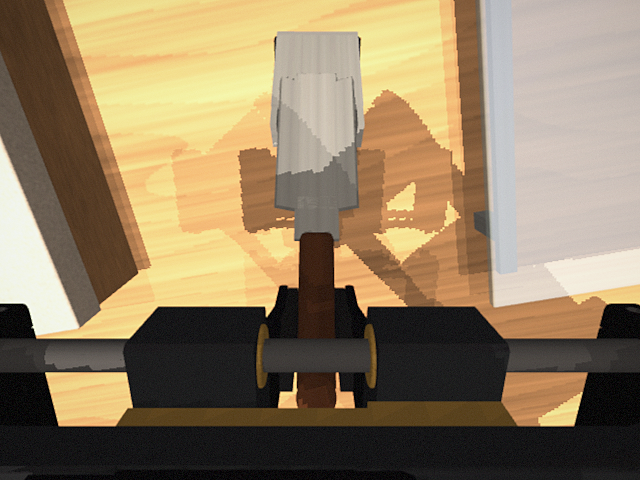

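The tip has moved from row 100 to row 75, so the horn has begun to rotate, with a small force. Continuing the arc.

```bash
python3 -m creep '[[[0,6,-4],0,0.1],[[0,6,-4],0,0.1],[[0,6,-4],0,0.1]]'
python3 -m creep '[[[0,7,-4],0,0.1],[[0,7,-4],0,0.1],[[0,7,-3],0,0.1]]'
python3 - <<'E'
from h import *
for n in("wrist","scene"):
    c=robot.camera(n);cv2.imwrite(f"pics/{n}13.png",c["pixels"][:,:,::-1])
E
```

```text
time: 21.15
position: [0.4788, 0.4166, 0.1348]
tool_rot: [-0.453, 0.543, -0.543, 0.453]
ft_force: [-0.2, -0.3, 0.3]
grip_width: 0.0175
time: 21.45
position: [0.4681, 0.4186, 0.1136]
tool_rot: [0.453, -0.543, 0.543, -0.453]
ft_force: [0.2, 0.6, 0.5]
grip_width: 0.0174
```

View pics/wrist13.png

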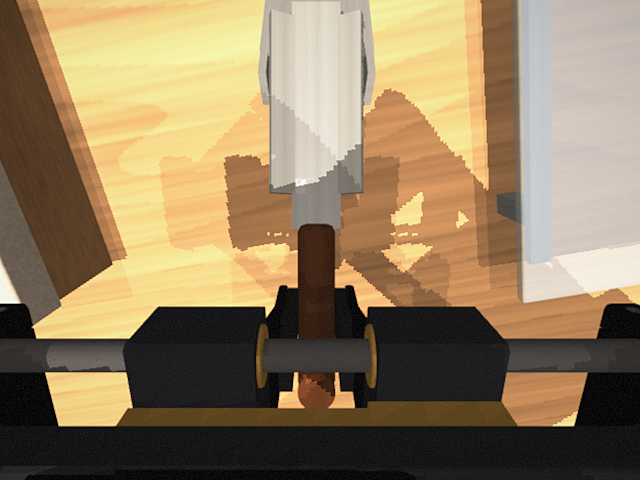

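View pics/scene13.png

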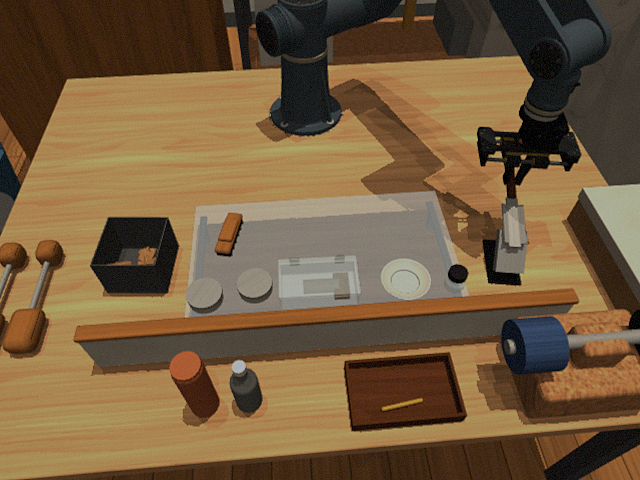

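The horn is pivoting: the handle end has moved under the fingers at (317,392) and the tip is at row 2. Forces are near zero.

```bash
python3 -m creep '[[[0,7,-2],0,0.1],[[0,7,-1],0,0.1],[[0,6,-1],0,0.1],[[0,0,0],0,0.1]]'
python3 - <<'E'
from h import *
for n in("wrist","scene"):
    c=robot.camera(n);cv2.imwrite(f"pics/{n}14.png",c["pixels"][:,:,::-1])
c=robot.camera("scene");cv2.imwrite("pics/s14c.png",cv2.resize(c["pixels"][110:300,440:620,::-1],None,fx=3.1,fy=3.1))
E
```

```text
time: 21.95
position: [0.4639, 0.4189, 0.0931]
tool_rot: [-0.454, 0.543, -0.543, 0.453]
ft_force: [-0.4, -0.2, -0.1]
grip_width: 0.0176
```

View pics/wrist14.png

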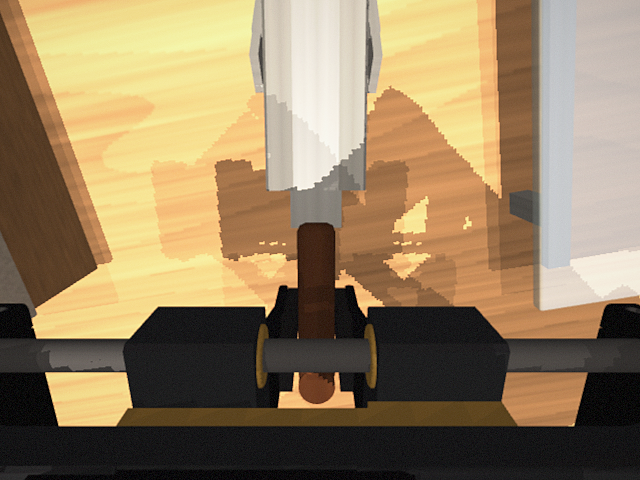

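View pics/s14c.png

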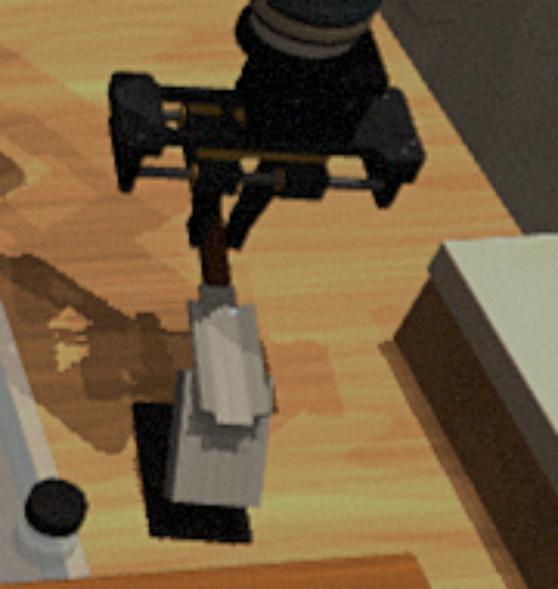

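The tip in the scene view is at about (516.8,244.8). I'll intersect that ray with the vertical plane of the horn.

```bash
cat >> h.py <<'E'
def inplane(c,u,v):
    o=robot.get_obs();M=R.from_quat(o['tool_rot']).as_matrix();n=M[:,0];g=o['position']-.019*M[:,1]
    p,d=ray(c,u,v);P=p+d*(n@(g-p))/(n@d);r=P-g
    return P.round(4),(M[:,2]@r).round(4),r[2].round(4)
E
python3 - <<'E'
from h import *
c=robot.camera("scene");f,z,h_=0,0,0
for uv in((516.8,244.8),(440+217/3.1,110+290/3.1)):
    P,f,z=inplane(c,*uv);print(P,f,z,np.hypot(f,z),np.degrees(np.arctan2(z,f)))
c=robot.camera("wrist")
print(inplane(c,317,224))
E
```

```text
[0.6131 0.3923 0.1023] 0.1511 -0.0109 0.151492640085253 -4.1260361257928215
[0.5072 0.4115 0.1102] 0.0434 -0.003 0.04350356307246569 -3.9542477155210967
(array([0.5582, 0.4023, 0.3292]), np.float64(0.0951), np.float64(0.2159))
```

Lower edge at about -4°. A further 9 mm down should bring it level. Then I'll lift it and measure in the air.

```bash
python3 -m creep '[[[0,5,0],0,0.1],[[0,4,0],0,0.1],[[0,0,0],0,0.1],[[0,0,0],0,0.1]]'
python3 -m creep '[[[0,0,0],0,0.1],[[0,-10,0],0,0.1],[[0,-20,0],0,0.1],[[0,-30,0],0,0.1],[[0,-40,0],0,0.1],[[0,-40,0],0,0.1],[[0,-30,0],0,0.1],[[0,-20,0],0,0.1]]' 40
python3 -m creep '[[[0,-10,0],0,0.1],[[0,0,0],0,0.1],[[0,0,0],0,0.1]]'
python3 - <<'E'
from h import *
for n in("wrist","scene","top"):
    c=robot.camera(n);cv2.imwrite(f"pics/{n}15.png",c["pixels"][:,:,::-1])
c=robot.camera("scene");cv2.imwrite("pics/s15c.png",cv2.resize(c["pixels"][40:240,440:640,::-1],None,fx=3,fy=3,interpolation=cv2.INTER_CUBIC))
E
```

```text
time: 22.6
position: [0.4646, 0.4193, 0.0851]
tool_rot: [-0.453, 0.543, -0.543, 0.453]
ft_force: [-0.4, 0.1, 0.8]
grip_width: 0.0173
time: 23.4
position: [0.4651, 0.4196, 0.279]
tool_rot: [0.452, -0.543, 0.543, -0.455]
ft_force: [-1.1, -0.3, -0.9]
grip_width: 0.0172
time: 23.7
position: [0.4637, 0.4187, 0.2841]
tool_rot: [-0.454, 0.543, -0.543, 0.452]
ft_force: [-0.7, 0.2, -1.3]
grip_width: 0.017
```

View pics/s15c.png

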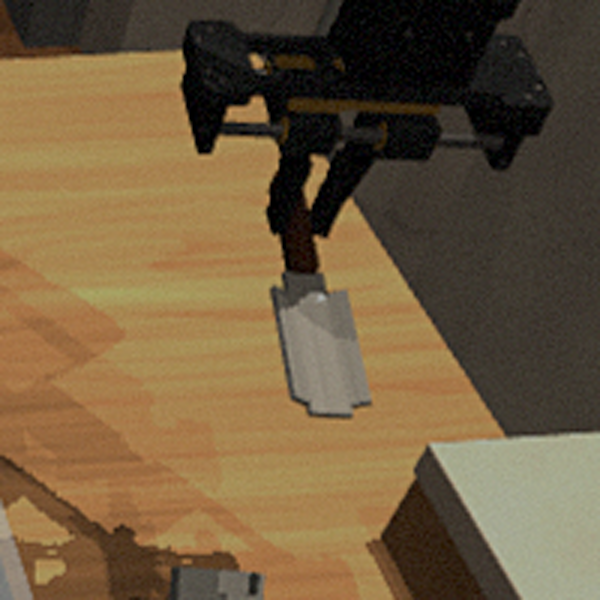

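View pics/top15.png

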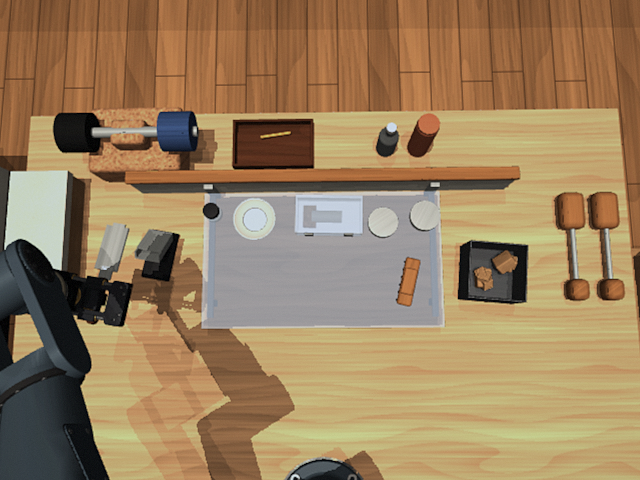

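View pics/wrist15.png

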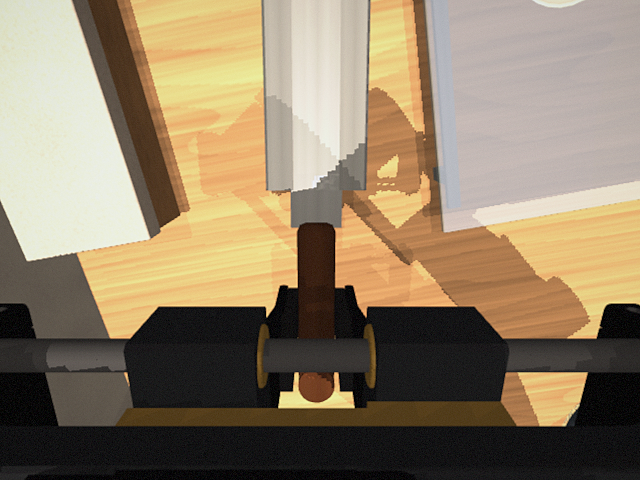

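The horn is in the air with the hollow side up: its upturned edges show in the wrist and scene views. Scene tip is about (550,177), handle/neck joint (540.7,131). Measuring the angle with both views.

```bash
python3 - <<'E'
from h import *
c=robot.camera("scene");
for uv in((550,177.3),(540.7,131)):
    P,f,z=inplane(c,*uv);print(P,f,z,np.hypot(f,z),np.degrees(np.arctan2(z,f)))
t=cv2.imread("pics/top15.png");cv2.imwrite("pics/t15c.png",cv2.resize(t[210:310,60:180],None,fx=5,fy=5,interpolation=cv2.INTER_CUBIC))
w=robot.camera("wrist");print(proj(w,robot.get_obs()['position']))
# predicted wrist pixel of neck joint / tip for several angles
o=robot.get_obs();M=R.from_quat(o['tool_rot']).as_matrix();g=o['position']-.019*M[:,1]
for a in(-8,-4,0,4,8):
    a_=np.radians(a);d=M[:,2]*np.cos(a_)-M[:,1]*np.sin(a_);up=M[:,2]*-np.sin(a_)-M[:,1]*np.cos(a_)
    T=robot
    print(a,[tuple(np.round(proj(w,g+s*d+.007*up*(s<.04)),1)) for s in(-.054,.035)],np.round(proj(c,g+.145*d),1))
E
```

```text
[0.6099 0.3925 0.2864] 0.1483 -0.0165 0.14921507966690228 -6.348672471057135
[0.502  0.4121 0.2997] 0.0385 -0.0031 0.038624603557836035 -4.6034947988834665
(np.float64(314.93345985799357), np.float64(287.66161533208367))
-8 [(np.float64(315.0), np.float64(411.4)), (np.float64(314.8), np.float64(235.5))] [548.8 177. ]
-4 [(np.float64(315.0), np.float64(407.5)), (np.float64(314.8), np.float64(237.4))] [551.1 173.2]
0 [(np.float64(315.0), np.float64(403.3)), (np.float64(314.8), np.float64(239.8))] [553.3 169. ]
4 [(np.float64(315.0), np.float64(398.8)), (np.float64(314.8), np.float64(242.6))] [555.5 164.4]
8 [(np.float64(315.0), np.float64(394.1)), (np.float64(314.8), np.float64(245.8))] [557.7 159.5]
```

View pics/t15c.png

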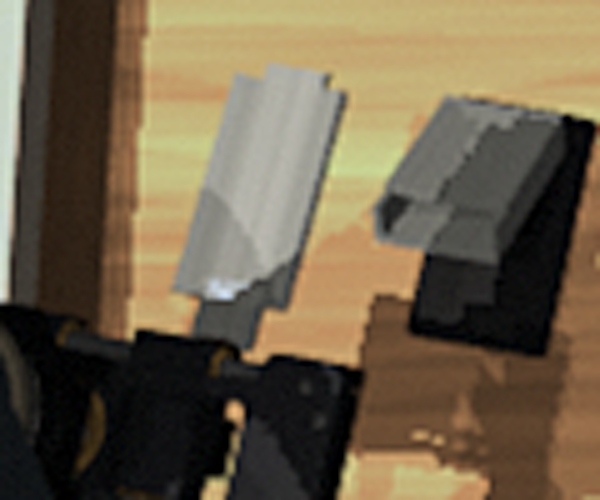

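```bash
python3 - <<'E'
from h import *
T=robot.camera("top");S=robot.camera("scene")
# image left in top = +y = image right in scene
s=lambda u,v:(440+(u-1)/3,40+(v-1)/3); t=lambda u,v:(60+(u-2)/5,210+(v-2)/5)
P={}
for n,a,b in(("rearL",(175,292),(347,291)),("rearR",(288,310),(273,289)),("frontL",(236,75),(370,403)),("frontR",(346,95),(296,402)),("tip",(298,68),(332,414))):
    P[n],e=tri(T,t(*a),S,s(*b));print(n,P[n].round(4),round(e,4))
for k in"LR":
    d=P["front"+k]-P["rear"+k];print(np.linalg.norm(d),np.degrees(np.arctan2(d[2],np.hypot(d[0],d[1]))))
E
```

```text
rearL [0.5205 0.4309 0.2998] 0.0028
rearR [0.5134 0.3876 0.2987] 0.0029
frontL [0.6063 0.4155 0.2887] 0.0012
frontR [0.5988 0.3741 0.2858] 0.0035
tip [0.6096 0.3928 0.285 ] 0.0016
0.08782884980346714 -7.24101843352354
0.08747524516653783 -8.505587776643377
```

The blade edges are the longest baseline, and both say the tip is 7-8° low. The horn is held firmly, so I'll press once more on the lip, about 16 mm deeper.

```bash
python3 -m creep '[[[0,15,0],0,0.1],[[0,30,0],0,0.1],[[0,40,0],0,0.1],[[0,40,0],0,0.1],[[0,30,0],0,0.1],[[0,20,0],0,0.1],[[0,12,0],0,0.1],[[0,8,0],0,0.1]]' 30
python3 -m creep '[[[0,5,0],0,0.1],[[0,5,0],0,0.1],[[0,5,0],0,0.1],[[0,4,0],0,0.1],[[0,3,0],0,0.1],[[0,0,0],0,0.1]]'
python3 -m creep '[[[0,0,0],0,0.1],[[0,-10,0],0,0.1],[[0,-20,0],0,0.1],[[0,-30,0],0,0.1],[[0,-40,0],0,0.1],[[0,-40,0],0,0.1],[[0,-40,0],0,0.1],[[0,-25,0],0,0.1]]' 45
python3 -m creep '[[[0,-10,0],0,0.1],[[0,0,0],0,0.1],[[0,0,0],0,0.1]]'
python3 - <<'E'
from h import *
for n in("wrist","scene","top"):
    c=robot.camera(n);cv2.imwrite(f"pics/{n}16.png",c["pixels"][:,:,::-1])
    if n=="scene":cv2.imwrite("pics/s16c.png",cv2.resize(c["pixels"][40:240,440:640,::-1],None,fx=3,fy=3,interpolation=cv2.INTER_CUBIC))
    if n=="top":cv2.imwrite("pics/t16c.png",cv2.resize(c["pixels"][200:310,50:180,::-1],None,fx=5,fy=5,interpolation=cv2.INTER_CUBIC))
E
```

```text
time: 24.9
position: [0.4645, 0.4192, 0.0893]
tool_rot: [-0.454, 0.543, -0.543, 0.453]
ft_force: [0.1, 0.3, -0.0]
grip_width: 0.0175
time: 25.5
position: [0.4647, 0.4194, 0.0682]
tool_rot: [0.453, -0.543, 0.543, -0.454]
ft_force: [-0.6, 0.3, 0.6]
grip_width: 0.0174
time: 26.3
position: [0.4654, 0.4197, 0.2775]
tool_rot: [0.451, -0.543, 0.543, -0.455]
ft_force: [1.1, 0.2, -0.6]
grip_width: 0.0171
time: 26.6
position: [0.4635, 0.4185, 0.2817]
tool_rot: [-0.454, 0.543, -0.543, 0.452]
ft_force: [-0.2, 0.0, -1.9]
grip_width: 0.0173
```

View pics/s16c.png

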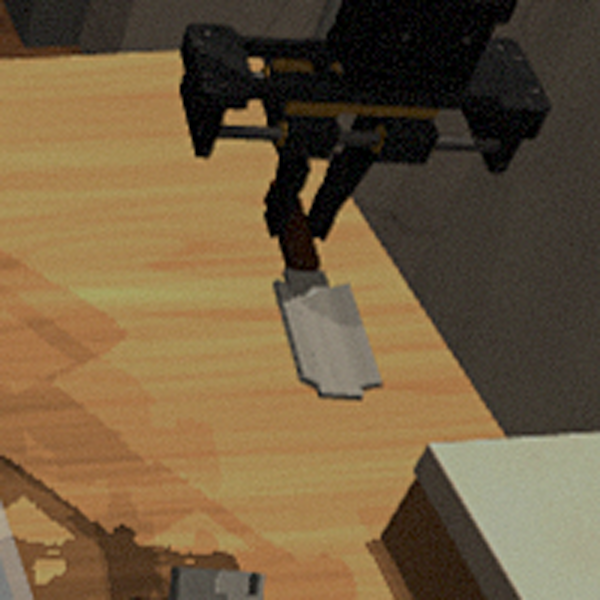

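View pics/t16c.png

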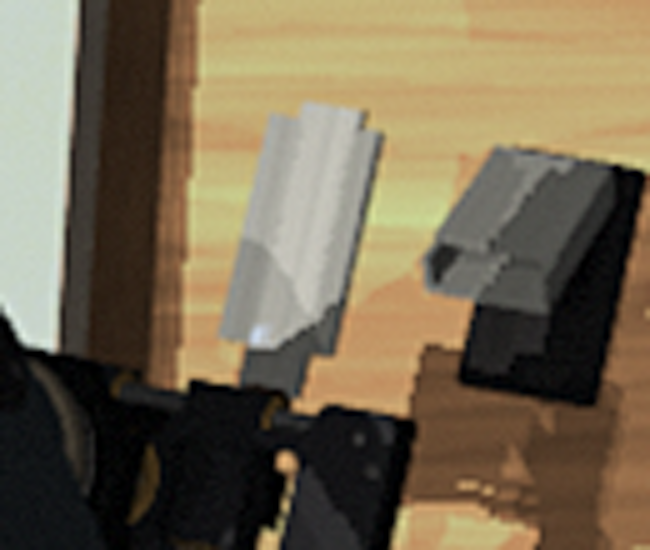

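Scene crop: rear shoulders (275,283) and (350,286), front corners (305,383) and (382,385), tip (342,398). Top crop: shoulders (221,338) and (333,355), front corners (271,115) and (382,133), tip (333,106).

```bash
python3 - <<'E'
from h import *
T=robot.camera("top");S=robot.camera("scene")
s=lambda u,v:(440+(u-1)/3,40+(v-1)/3); t=lambda u,v:(50+(u-2)/5,200+(v-2)/5)
P={}
for n,a,b in(("rearL",(221,338),(350,286)),("rearR",(333,355),(275,283)),("frontL",(271,115),(382,385)),("frontR",(382,133),(304,382)),("tip",(333,106),(342,398))):
    P[n],e=tri(T,t(*a),S,s(*b));print(n,P[n].round(4),round(e,4))
for k in"LR":
    d=P["front"+k]-P["rear"+k];print(np.linalg.norm(d),np.degrees(np.arctan2(d[2],np.hypot(d[0],d[1]))))
d=P["frontL"]-P["frontR"];print('roll',np.degrees(np.arctan2(d[2],np.hypot(d[0],d[1]))))
for uv in((342,398),):print(inplane(S,*s(*uv)),robot.get_obs()['position'])
E
```

```text
rearL [0.5216 0.4305 0.3045] 0.0028
rearR [0.5146 0.3869 0.3044] 0.002
frontL [0.6076 0.4156 0.3038] 0.0018
frontR [0.6003 0.3728 0.3029] 0.0023
tip [0.6115 0.3929 0.2994] 0.0008
0.08727007807653876 -0.463195364721616
0.08688970349114739 -1.0014467191414782
roll 1.1594394625119246
(array([0.6135, 0.3918, 0.3014]), np.float64(0.1519), np.float64(0.0008)) [0.46395798 0.41883785 0.28157412]
```

Level to within about 1°, about 0.30 m up, hollow side up. I'll hold for a moment to check for creep.

```bash
python3 -m creep '[[[0,0,0],0,0.1],[[0,0,0],0,0.1],[[0,0,0],0,0.1],[[0,0,0],0,0.1],[[0,0,0],0,0.1],[[0,0,0],0,0.1],[[0,0,0],0,0.1],[[0,0,0],0,0.1]]'
python3 - <<'E'
from h import *
a=cv2.imread("pics/scene16.png").astype(int);S=robot.camera("scene");b=S["pixels"][:,:,::-1].astype(int)
d=np.abs(a-b).max(2)[90:190,520:575];print('changed px',(d>40).sum())
cv2.imwrite("pics/s17.png",S["pixels"][:,:,::-1]);print(robot.get_obs()['joint_velocities'].round(4))
E
```

```text
time: 27.65
position: [0.4645, 0.4192, 0.2833]
tool_rot: [0.453, -0.543, 0.543, -0.453]
ft_force: [0.1, 0.1, -1.1]
grip_width: 0.017
changed px 386
[ 0.0006  0.0022 -0.0007  0.0002 -0.0004 -0.0003]
```

View pics/s17.png

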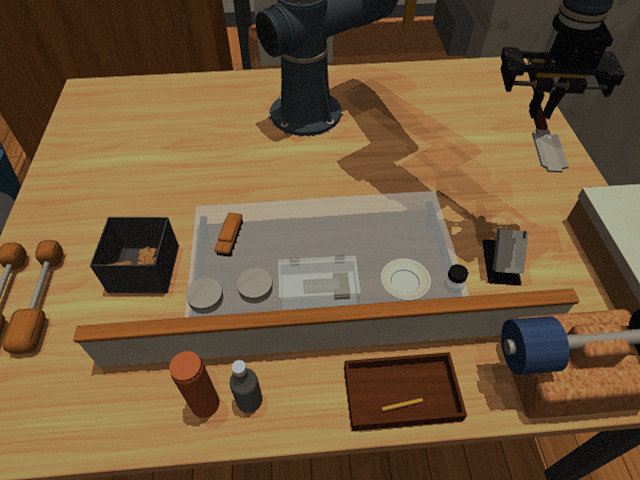

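View pics/top16.png

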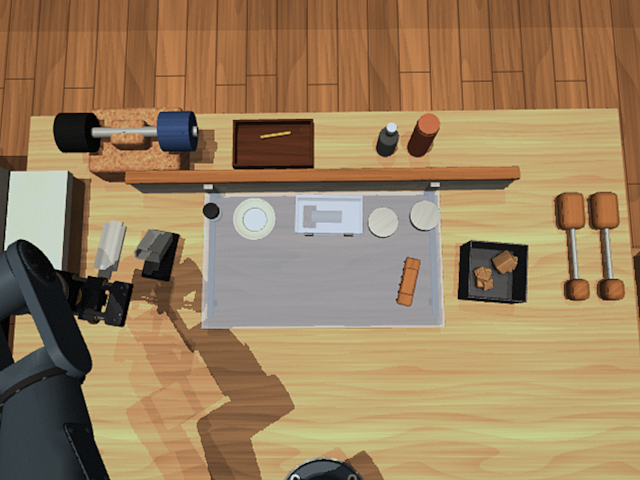

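The pixel comparison shows changes around the horn, so I'll check whether that is drift or noise.

```bash
python3 - <<'E'
from h import *
S=robot.camera("scene");cv2.imwrite("pics/s18c.png",cv2.resize(S["pixels"][40:240,440:640,::-1],None,fx=3,fy=3,interpolation=cv2.INTER_CUBIC))
g=lambda im:np.float64(cv2.GaussianBlur(cv2.cvtColor(im,cv2.COLOR_BGR2GRAY),(0,0),1))[120:185,525:575]
i=[g(cv2.imread("pics/scene16.png")),g(cv2.imread("pics/s17.png")),g(np.ascontiguousarray(S["pixels"][:,:,::-1]))]
for k in(0,1):print(cv2.phaseCorrelate(i[k],i[2]),np.abs(i[k]-i[2]).mean())
E
```

```text
((0.9802467927888294, -0.43951035023366813), 0.8648878192349616) 4.501538461538462
((0.021385530214207193, 0.021745446088992537), 0.996668102767997) 0.6932307692307692
```

View pics/s18c.png

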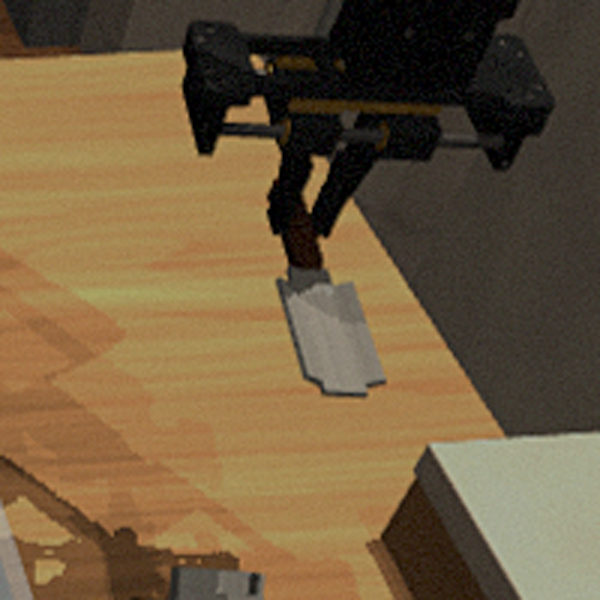

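The whole hand settled by about 1 px (around 1-2 mm) after the lift. It has been still since: 0.02 px between the last two pictures, with no droop. Handing in.

```bash
python3 - <<'E'
from rig import robot
print(robot.hand_in())
E
```

```text
the job is handed in; nothing more can be done
None
```

The job is handed in: both paper wads are in the bin, and the horn is held level in the air with its hollow side up, gripped at 45 N. It took about 28 s.

- **Tipping the horn:** I binned the wads first, then drew the horn out along its slope. The moves can't tilt the tool, so I tipped the horn in the grip by resting its blade on the holder's fixed sleeve lip and lowering the hand.
- **One correction:** After the first tip, the blade's tip was still 7–8° low. I pressed it on the lip a second time to level it.
- **Level and height:** Measured from two cameras, the horn is about 0.5–1° tip-down with about 1° of roll, and its blade is about 0.30 m above the bench.
- **Stillness:** A comparison of pictures showed a shift of about 1 px after the last lift, which was the arm settling. The last two pictures agreed to 0.02 px.
- **Everything else:** The last pictures show both wads in the bin. The brush, saucer, tins and jar appear where they were. Wrist forces read only a few newtons throughout.

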